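Release the drive dock's tray with its two latch buttons

TASK

Press the two round latch buttons on top of the drive dock down together, one fingertip on each, and keep both held down while the tray slides out of the dock by its own spring until it reaches its stop; only then let go and move clear. Do not touch, pull or lift the tray or the drive module in it, and leave the other things on the bench, the tester's button among them, as they are.

Things in the scene. Friction and masses are not known exactly. Their poses are not given: they have to be found in the camera images.
- dock: Fixed grey metal dock, a flat box 160 mm (x) x 130 mm (y) x 50 mm high; origin at the centre of its underside, on the bench. Its own -x axis is the front, out of which the tray comes; turned up to 0.5 rad about the vertical. On its roof, 46 mm towards the front from the centre, stand the two latch buttons; a roll of tape lies on the rear of the roof.
- button_left_top (a point): Centre of the top face of the left latch button (dock's +y side): black cylinder 26 mm across, its top 66 mm above the bench and 16 mm above the roof when up; a steel collar 36 mm across and 4 mm high stands round it. The two buttons are 60 mm apart centre to centre along the dock's y axis (free gap 34 mm). The point goes down with the button.
- button_right_top (a point): The same for the right latch button (dock's -y side).
- button_left (a joint): Press depth of the left button, m: 0 up, 0.008 fully down (its top is then still 4 mm above the collar). Straight down; a spring takes about 1.5 N to start and 5 N fully down, and the latch adds up to about 2 N. It unlatches the tray below 4.5 mm; hold it at 6 to 8 mm.
- button_right (a joint): The same for the right button.
- tray (a joint): How far the tray is out, m: 0 shut, 0.064 at its stop. It is latched by both buttons: it moves only while both are pressed more than 4.5 mm, and then takes about 2 to 4 s to slide out, slowed by a damper. Let go on the way and a latch brakes it. Beyond 0.062 the latches drop in behind it, so the buttons come up freely and the tray stays out.
- tray_front (a point): Middle of the outer face of the tray's aluminium front plate (110 mm wide, 30 mm high, 25 mm above the bench); it moves along the dock's -x axis with the tray, up to 64 mm out from the dock's front.
- module_center (a point): Centre of the loose drive module lying in the tray: flat steel-grey box 100 x 68 x 15 mm, its centre about 20 mm above the bench. It rides out with the tray.
- spare_module_center (a point): Centre of a like drive module lying on the bench beside the dock (bystander).
- tape_roll: Roll of tape, ring 52 mm across and 14 mm high, lying on the rear of the dock's roof; origin at the centre of its underside (bystander).
- screwdriver: Screwdriver lying on the bench beside the dock; origin under it (bystander).
- screw_jar: Small clear jar with steel lid, 44 mm across, 50 mm high, behind the dock; origin at the centre of its underside (bystander).
- parts_bin: Open blue bin 160 x 110 x 70 mm far to the left; origin at the centre of its underside (bystander).
- mug: White mug 80 mm across, 90 mm high, far to the right; origin at the centre of its underside (bystander).
- tester_button (a joint): Press depth, m, of the single black button on the grey tester box (130 x 160 x 60 mm) at the right: not to be pressed.
Mind the look-alikes: they are no part of the job. What is shaped like the dock but green or purple is not meant.

How it is judged:
By the outcome, as a careful person would: the job done as asked, in the order asked, and still so for the second after the job is handed in, with the robot touching nothing.
It also fails if it takes over 38 s, if anything falls off the work surface, if the arm or the gripper's body presses on something with over 40 N, if the wrist force passes 120 N, or if a joint passes its speed limit or range.

ROBOT

A 7-joint arm with a two-finger parallel gripper is mounted at the origin on the work surface. World frame = base frame: x ahead of the robot, y to its left, z up, the work surface at z = 0. Lengths are in m, angles in rad, forces in N, time in s.
With the tool pointing down it reaches from about 0.425 to 0.925 m from the base axis. Payload 6.8 kg.
Tool frame: the origin (TCP) lies between the finger pads; the fingertips stand r.tip_reach ahead of it and the grasp point (between the pads) lies 11 mm behind it (r.tip_reach is the distance from the TCP to the fingertips, in m); z points along the fingers, y is the direction in which the jaws open and shut (so a half turn about z gives the same grasp; the last joint's range is limited). The gripper opens to 85 mm and grips with 20 to 120 N. Pads are 22 mm wide; open, the fingers measure 114 mm over their backs; the gripper's body (76 mm by 85 mm) begins 54 mm behind the grasp point. The pads swing forward as they close: fully open they stand 13 mm farther back than shut.
Start: joints at [-1.318, 0.477, 0.022, 1.555, -0.011, 1.109, -0.083], TCP at [0.238, 0.632, 0.239] pointing down, gripper open.
Joint ranges: [-2.96, 2.96], [-0.34, 2.1], [-1.41, 1.46], [0.24, 2.44], [-1.37, 4.51], [0.17, 1.92], [-2.96, 2.96]. Speed limits (rad/s): [2.39, 2.39, 3.14, 3.14, 3.14, 3.14, 3.14].

INTERFACE

Orientations are given as a rotation vector (axis times angle).
In Python, from bench import r, eyes, spotter gives the robot as it stands.
- The arm moves only by the tool carry_out, never from a script. Its argument "series" is text: rows parted by semicolons, each of 5 numbers parted by spaces: the shift along the tool's x, y, z in cm, then the turn about the tool's z in rad, then the opening, from 0 (shut) to 1 (fully open). In form: x y z yaw gripper; .... A call has 1 to 8 rows; each row shifts and turns the commanded pose from where the row before left it, along the tool's axes as they then stand; what a row does not reach is not made up. A row lasts 1/8 s, in which the tool goes at most 62.5 mm and 10.7 degrees, less where a joint would pass 70% of its speed; a pose out of reach is approached as far as the arm can. A call with a gripper value outside its range is refused whole. The fingers move at their own pace and stop on an object; "grip_force" is the grip in N (left out, the last holds). Time passes only in rows, so rows that do not move let the fingers close. It gives the time, the measured TCP pose, the force and the opening at its end, in the units of the state.
- r.get_obs(): the state, without advancing time (a new reading comes with each control period).
- eyes.grab_frame(name): name is "scene" or "top" or "wrist"; returns a dict with "color" (384x512x3 uint8, blue, green, red), "intrinsics" (3x3 intrinsics, pixels), "R" (3x3) and "t" (3): a world point X has camera coordinates R X + t; the wrist camera has in their place "T_tool_cam" (4x4, takes a point from camera to tool coordinates, whose origin is the TCP and whose axes are the flange's). Camera axes: x right, y down, z forward; pixel columns grow to the right and rows downward; lengths in m; the calibration is good to about 2 mm. A picture is of the moment at which its call begins: read the wrist's pose just before it. There is no depth.
- r.hand_in(): hands the job in, once; it reports no verdict.
Trained networks look in a picture, given as the dict that the camera call returned (one of the last four; its "shot" number tells which), for a name from the list of things; names that differ only in an ending like _2 or _b are one class to them, and where a whole thing is asked for, a point or a joint stands for the part that bears it (a point fixed in the world has none). Each returns a list of dicts, best first, with "confidence" (0 to 1); they miss things now and then, are a little off and sometimes report something else, mostly with a low value. They report only what shows in the picture. A call takes as long as a camera call. They do not tell look-alikes from the thing itself.
- spotter.search_frame(picture, query): "uv" ([column, row] in pixels, amid what is visible of it).
- spotter.trace(picture, query): "pixels" (384x512 bool, what is visible of it) and "uv" ([column, row] in pixels, amid what is visible of it).
- spotter.mark_of(picture, query): "uv" ([column, row] in pixels: a listed point, or the origin of a listed thing).
The state is a dict: "clock": time; "joints": joint angles; "qvel": joint speeds; "tau": joint torques, N m; "tcp_pos": TCP position; "orientation": TCP orientation; "contact_force": force on the tool from outside, world axes, zero at the start; "moment": the same for the moment, N m; "grip_width": finger opening in m.
Only numpy, scipy, OpenCV 4.12 (cv2) and the standard library are available. Lean on these libraries where they do the work, as an engineer would, in place of code of your own. Each camera call takes 0.05 s, during which the arm holds its last target.

## Working session

There is one attempt and no reset: what is moved stays moved. The work goes in short steps, Python scripts to look and compute and a tool call to move; the robot and the scene stay as the last step left them, time stands still between calls to the robot, and variables do not carry over. Pictures are saved under pics/ and viewed, and the job is handed in when it is done.

Besides the shell and the picture viewer there is one more tool, called after ">>>" as name(argument=value, ...), one argument or row to a line, values as JSON. carry_out: Moves the arm, as the interface text tells. Its arguments: {"type":"object","properties":{"series":{"type":"string"},"grip_force":{"type":"number"}},"required":["series"]}

```bash
mkdir -p pics; ls; python3 - <<'E'
from bench import r, eyes, spotter
import cv2
o=r.get_obs(); print(o, r.tip_reach)
for n in ("scene","top","wrist"):
    p=eyes.grab_frame(n); cv2.imwrite(f"pics/{n}0.png",p["color"])
    print(n,{k:v for k,v in p.items() if k!="color"})
    for q in ("dock","button_left_top","button_right_top","tray_front","tape_roll"):
        print(q,[(d["uv"],round(d["confidence"],2)) for d in spotter.mark_of(p,q)])
E
```

```text
pics
{'clock': 0.0, 'joints': array([-1.31809437,  0.47778227,  0.02236754,  1.55644741, -0.01149642,
        1.10929851, -0.08307056]), 'qvel': array([ 0.00126039,  0.00221518, -0.0006214 ,  0.0004983 ,  0.00041075,
        0.00014349,  0.00020672]), 'tau': array([ 3.14358749e-04, -5.96452045e+01,  1.60806801e+00, -2.81194353e+01,
        1.25037198e-02,  9.45434149e-03, -3.76657809e-06]), 'tcp_pos': array([0.23811877, 0.63099123, 0.23833991]), 'orientation': array([-5.63602283e-01, -3.09044400e+00,  2.82474907e-03]), 'contact_force': array([ 0.42705893,  0.00479803, -0.46709258]), 'moment': array([-0.04541935,  0.02639785, -0.03463701]), 'grip_width': 0.08531892158758124} 0.008
scene {'intrinsics': array([[452.83136885,   0.        , 253.95512627],
       [  0.        , 452.83136885, 194.29212758],
       [  0.        ,   0.        ,   1.        ]]), 'R': array([[ 0.23936139,  0.97092413,  0.00353022],
       [ 0.66024916, -0.16010287, -0.73378343],
       [-0.71188284,  0.17797025, -0.67937428]]), 't': array([-0.11074707, -0.27277996,  1.61321586]), 'shot': 1}
dock [([221.1, 232.9
[... 1170 characters left out ...]
264.8, 162.6], 0.53)]
wrist {'intrinsics': array([[268.51932699,   0.        , 259.16713746],
       [  0.        , 268.51932699, 190.99298876],
       [  0.        ,   0.        ,   1.        ]]), 'T_tool_cam': array([[-1.66347508e-04, -9.47349980e-01, -3.20199918e-01,
         8.26869808e-02],
       [ 9.99998970e-01,  2.98776051e-04, -1.40347576e-03,
        -1.17708734e-04],
       [ 1.42525080e-03, -3.20199822e-01,  9.47348955e-01,
        -1.35309956e-01],
       [ 0.00000000e+00,  0.00000000e+00,  0.00000000e+00,
         1.00000000e+00]]), 'shot': 3}
dock [([59.4, 321.8], 0.92)]
button_left_top [([14.5, 324.0], 0.75)]
button_right_top []
tray_front [([8.0, 298.0], 0.56)]
tape_roll []
```

View pics/scene0.png

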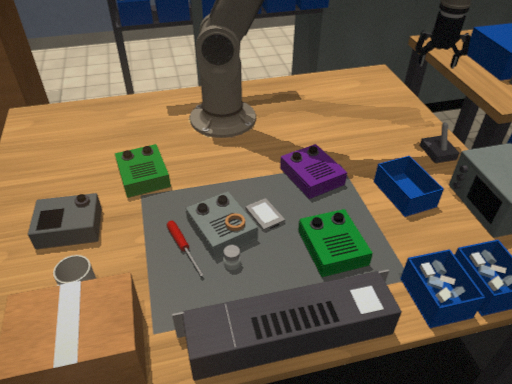

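View pics/top0.png

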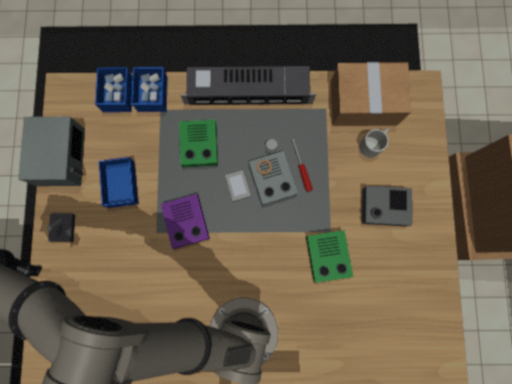

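View pics/wrist0.png

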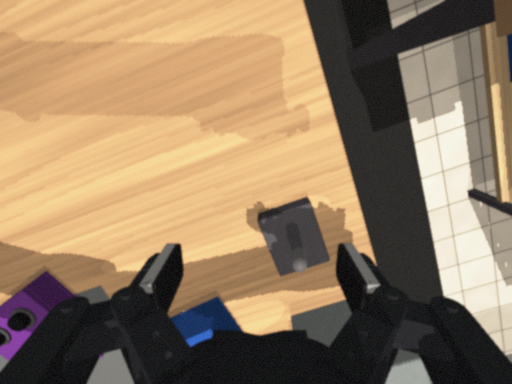

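The grey dock is at about (222,222) in the scene view and (272,180) in the top view. Its buttons are at scene (227,198)/(206,207) and top (267,191)/(285,186). The green and purple boxes are look-alikes.

```bash
cat > h.py <<'E'
import numpy as np, cv2
from scipy.spatial.transform import Rotation as Ro
from scipy.optimize import least_squares
def cam(p,obs=None):
    if "R" in p: return p["intrinsics"],p["R"],p["t"]
    T=np.eye(4);T[:3,:3]=Ro.from_rotvec(obs["orientation"]).as_matrix();T[:3,3]=obs["tcp_pos"]
    W=np.linalg.inv(T@p["T_tool_cam"]);return p["intrinsics"],W[:3,:3],W[:3,3]
def proj(c,X):
    K,R,t=c;q=K@(R@np.asarray(X)+t);return q[:2]/q[2]
def tri(obs):
    f=lambda X:np.concatenate([proj(c,X)-uv for c,uv in obs])
    s=least_squares(f,[.6,0,.05]);return s.x,s.fun
def onz(c,uv,z):
    K,R,t=c;d=R.T@np.linalg.inv(K)@np.array([uv[0],uv[1],1.]);o=-R.T@t
    return o+d*(z-o[2])/d[2]
E
python3 - <<'E'
from bench import r, eyes, spotter
from h import *
s=eyes.grab_frame("scene");t=eyes.grab_frame("top");cs,ct=cam(s),cam(t)
a=cv2.resize(s["color"][170:270,160:300],None,fx=5.7,fy=5.7,interpolation=cv2.INTER_CUBIC)
b=cv2.resize(t["color"][130:220,215:335],None,fx=6.6,fy=6.6,interpolation=cv2.INTER_CUBIC)
cv2.imwrite("pics/sz.png",a);cv2.imwrite("pics/tz.png",b)
print("R",tri([(cs,(206.2,207.3)),(ct,(284.3,186))]))
print("L",tri([(cs,(226.8,198.2)),(ct,(266.3,192.3))]))
for n,uv in (("L",(226.8,198.2)),("R",(206.2,207.3))): print(n,onz(cs,uv,.066))
E
```

```text
R (array([ 0.49539588, -0.14060958,  0.0577726 ]), array([-0.88100473,  0.02282655, -1.15228908, -0.14817609]))
L (array([ 0.4735351 , -0.07974714,  0.05727645]), array([-0.47635751,  0.02074209, -0.60509138, -0.09583325]))
L [ 0.48292196 -0.07998652  0.066     ]
R [ 0.50429029 -0.13916812  0.066     ]
```

View pics/sz.png

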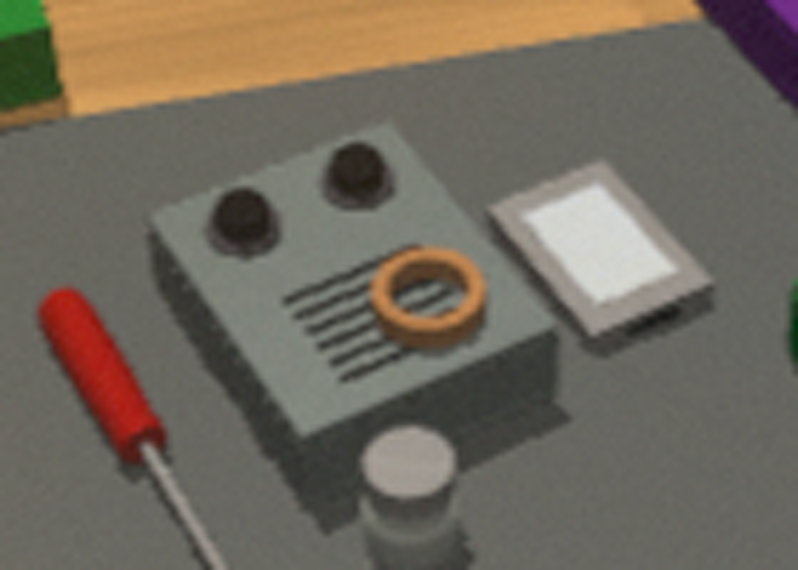

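View pics/tz.png

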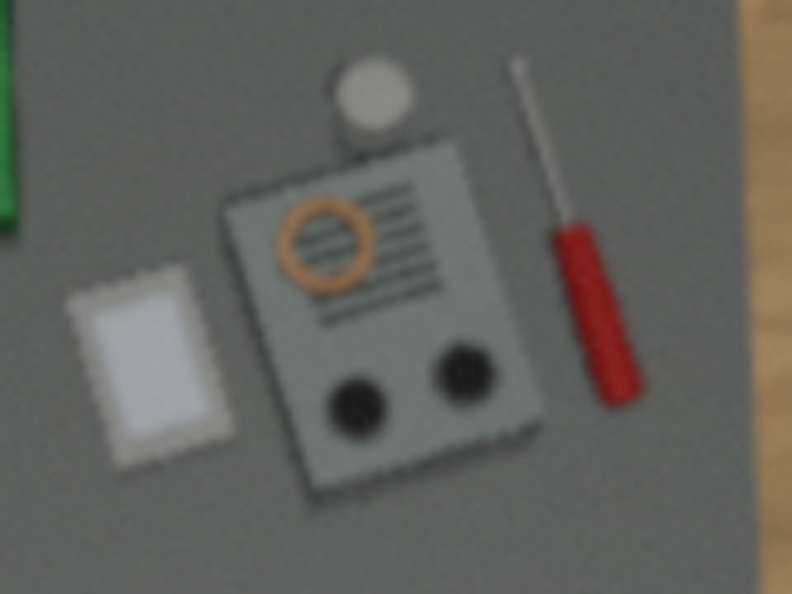

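```bash
python3 - <<'E'
from bench import r, eyes, spotter
from h import *
s=eyes.grab_frame("scene");t=eyes.grab_frame("top");cs,ct=cam(s),cam(t)
def cen(p,x0,x1,y0,y1):
    g=p["color"][y0:y1,x0:x1].max(2).astype(float)
    w=np.clip(70-g,0,None); w[g>70]=0
    m=(w>0)
    Y,X=np.mgrid[y0:y1,x0:x1]
    return np.array([(X*w).sum(),(Y*w).sum()])/w.sum(), m.sum()
S={n:cen(s,*b) for n,b in dict(L=(214,233,193,207),R=(195,212,201,214)).items()}
T={n:cen(t,*b) for n,b in dict(L=(263,276,186,198),R=(280,292,181,193)).items()}
print(S,T)
P={}
for n in "LR":
    P[n],e=tri([(cs,S[n][0]),(ct,T[n][0])]);print(n,P[n],e, onz(ct,T[n][0],.064))
d=P["L"]-P["R"];print(np.linalg.norm(d),np.arctan2(-d[0],d[1]))
o=r.get_obs();print(Ro.from_rotvec(o["orientation"]).as_matrix().round(3))
E
```

```text
{'L': (array([222.26878771, 200.06692265]), np.int64(86)), 'R': (array([202.29192847, 208.16723055]), np.int64(92))} {'L': (array([268.68162262, 191.30731407]), np.int64(57)), 'R': (array([285.13193588, 186.14549938]), np.int64(62))}
L [ 0.47671185 -0.09103754  0.05588907] [ 0.19003575 -0.00765334  0.24259572  0.03707629] [ 0.47548707 -0.08985959  0.064     ]
R [ 0.49459895 -0.14831493  0.05568345] [ 0.1466379  -0.00344893  0.19208036  0.02392934] [ 0.49318705 -0.14696199  0.064     ]
0.06000575074063258 0.3026925148039769
[[-0.936  0.353 -0.   ]
 [ 0.353  0.936  0.   ]
 [ 0.     0.    -1.   ]]
```

>>> carry_out(
  series="-4 -2.9 0 0 1;-4 -2.9 0 0 1;-4 -2.9 0 0 1;-4 -2.9 0 0 1;-4 -2.9 0 0 1;-4 -2.9 0 0 1;-4 -2.9 0 0 1;-4 -2.9 0 0 0.53",
)

```text
clock: 2.1
tcp_pos: [0.4566, 0.3002, 0.2396]
orientation: [0.564, 3.09, 0.001]
contact_force: [0.5, -0.2, -0.3]
grip_width: 0.0699
```

>>> carry_out(
  series="-2.2 -4.8 0 0 0.53;-2.2 -4.8 0 0 0.53;-2.2 -4.8 0 0 0.53;-2.2 -4.8 0 0 0.53;-2.2 -4.8 0 0 0.53;-2.2 -4.8 0 0 0.53;-2.2 -4.8 0 0 0.53;-2.2 -4.8 0 0 0.53",
)

```text
clock: 3.1
tcp_pos: [0.485, -0.1215, 0.2397]
orientation: [0.563, 3.09, 0.001]
contact_force: [0.9, -0.1, -0.2]
grip_width: 0.0449
```

>>> carry_out(
  series="0 0 0 -0.165 0.53;0 0 0 -0.165 0.53;0 0 0 -0.165 0.53;0 0 0 -0.165 0.53;0 0 0 0 0.53;0 0 0 0 0.53",
)

```text
clock: 3.85
tcp_pos: [0.4849, -0.1199, 0.2393]
orientation: [-0.463, 3.107, 0.0]
contact_force: [-0.3, 0.6, 0.6]
grip_width: 0.0454
```

```bash
cat > look.py <<'E'
import sys
from bench import r, eyes, spotter
from h import *
o=r.get_obs();p=eyes.grab_frame("wrist");c=cam(p,o)
cv2.imwrite(f"pics/{sys.argv[1]}.png",p["color"])
R=Ro.from_rotvec(o["orientation"]).as_matrix()
print(o["clock"],o["tcp_pos"],o["grip_width"],o["contact_force"],o["joints"].round(2));print(R.round(3))
for n,X in (("L",(.4767,-.0910,.064)),("R",(.4946,-.1483,.064))): print(n,proj(c,X))
for q in ("button_left_top","button_right_top"): print(q,[(d["uv"],round(d["confidence"],2)) for d in spotter.mark_of(p,q)])
E
python3 look.py w1
```

```text
3.85 [ 0.4848828  -0.11993196  0.23934989] 0.04538929526007569 [-0.27599358  0.64573643  0.56113222] [-0.18  0.19  0.34  1.99 -0.08  0.98  2.06]
[[-0.957 -0.292  0.   ]
 [-0.292  0.957  0.   ]
 [-0.     0.    -1.   ]]
L [284.57644207 174.02744089]
R [234.36960974 174.35302242]
button_left_top [([435.7, 317.4], 0.79), ([5.8, 201.5], 0.68), ([282.2, 173.2], 0.56), ([182.1, 204.7], 0.23)]
button_right_top [([234.2, 173.7], 0.62), ([282.2, 172.8], 0.52)]
```

View pics/w1.png

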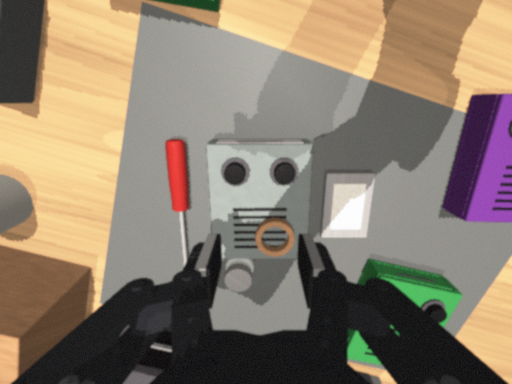

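The wrist view shows the buttons level, at about (234,173) and (284,172), within 2 px of the prediction. I'll descend and measure again closer up.

>>> carry_out(
  series="0 0 2.5 0 0.53;0 0 2.5 0 0.53;0 0 2.5 0 0.53;0 0 2.5 0 0.53;0 0 0 0 0.53;0 0 0 0 0.53",
)

```text
clock: 4.75
tcp_pos: [0.4854, -0.12, 0.1401]
orientation: [-0.467, 3.106, -0.0]
contact_force: [0.7, 0.1, 0.4]
grip_width: 0.0451
```

```bash
python3 look.py w2
```

```text
4.75 [ 0.4854155  -0.12001716  0.14005961] 0.045112604860353844 [0.67841985 0.07367631 0.41362895] [-0.15  0.33  0.32  2.08 -0.15  0.75  2.13]
[[-0.956 -0.294  0.001]
 [-0.294  0.956 -0.   ]
 [-0.001 -0.    -1.   ]]
L [295.30613557 204.04528677]
R [224.23176401 204.28335882]
button_left_top [([295.0, 204.9], 0.89)]
button_right_top [([228.2, 205.9], 0.95), ([278.2, 284.3], 0.43)]
```

View pics/w2.png

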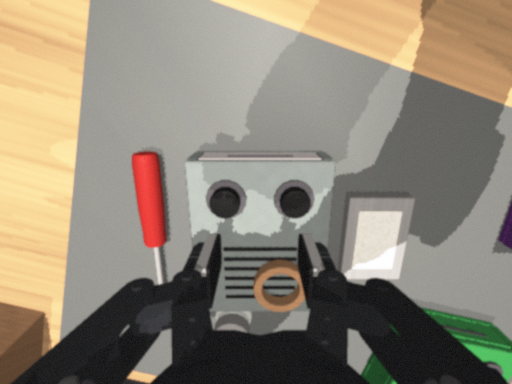

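```bash
python3 - <<'E'
from bench import r, eyes, spotter
from h import *
o=r.get_obs();p=eyes.grab_frame("wrist");c=cam(p,o)
K=p["intrinsics"]
a=cv2.resize(p["color"][140:320,170:350],None,fx=4,fy=4,interpolation=cv2.INTER_CUBIC);cv2.imwrite("pics/w2z.png",a)
o1=dict(tcp_pos=np.array([0.4848828,-0.11993196,0.23934989]),orientation=np.array([-0.463,3.107,0.0]))
c1=cam(p,o1)
def circ(img,x0,y0,rr):
    g=img.max(2)[y0-rr:y0+rr,x0-rr:x0+rr]
    m=(g<60).astype(np.uint8)
    n,l,s,ce=cv2.connectedComponentsWithStats(m); k=1+s[1:,4].argmax()
    return ce[k]+[x0-rr,y0-rr],s[k]
i1=cv2.imread("pics/w1.png")
U=[]
for n,(a1,b1),(a2,b2) in (("L",(284,172),(295,201)),("R",(235,172),(226,202))):
    u1,s1=circ(i1,a1,b1,16);u2,s2=circ(p["color"],a2,b2,24)
    X,e=tri([(c1,u1),(c,u2)]);print(n,u1,s1,u2,s2,X,e.round(2),onz(c,u2,.064),onz(c1,u1,.064)); U.append(onz(c,u2,.064))
R=Ro.from_rotvec(o["orientation"]).as_matrix()
for u in U: print("tool",R.T@(u-o["tcp_pos"]))
d=U[0]-U[1];print(np.linalg.norm(d),np.arctan2(-d[0],d[1]))
E
```

```text
L [284.05671642 172.74626866] [  6   7  21  21 335] [294.56453901 201.19858156] [  9  10  30  30 705] [ 0.47639726 -0.09124653  0.05933984] [ 0.07 -0.03 -0.05  0.02] [ 0.47485737 -0.09235282  0.064     ] [ 0.47540936 -0.09209866  0.064     ]
R [234.57313433 172.8238806 ] [  6   7  20  21 335] [224.80890805 201.25287356] [  8   9  30  30 696] [ 0.49382379 -0.1485912   0.06010495] [ 0.02  0.01 -0.02 -0.01] [ 0.49224211 -0.14849729  0.064     ] [ 0.49273153 -0.1485643   0.064     ]
tool [0.00231528 0.02963272 0.07632166]
tool [ 0.00223405 -0.02914162  0.07635744]
0.05877440169080521 0.3002798715204351
```

View pics/w2z.png

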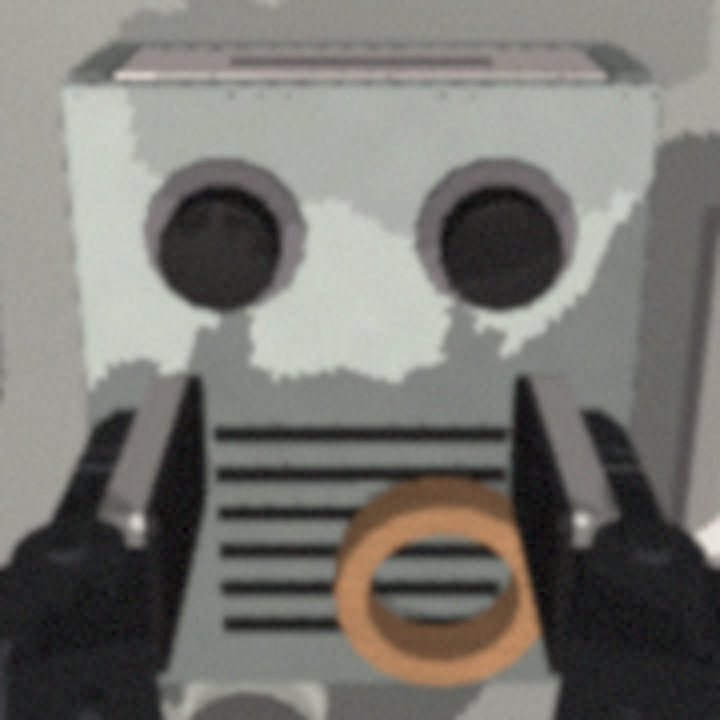

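```bash
python3 - <<'E'
from bench import eyes
from h import *
p=eyes.grab_frame("wrist");K=p["intrinsics"];T=np.linalg.inv(p["T_tool_cam"])
for z in (-.01,-.005,0,.004,.008):
  for y in (.0225,.0265,.030):
    q=K@(T@[.011,y,z,1])[:3];q1=K@(T@[.011,-y,z,1])[:3];print(z,y,(q/q[2])[:2].round(1),(q1/q1[2])[:2].round(1))
E
```

```text
-0.01 0.0225 [302. 244.] [216.7 243.9]
-0.01 0.0265 [309.6 244. ] [209.1 243.9]
-0.01 0.03 [316.2 244. ] [202.4 243.9]
-0.005 0.0225 [300.6 239.3] [218.  239.3]
-0.005 0.0265 [307.9 239.3] [210.7 239.3]
-0.005 0.03 [314.4 239.3] [204.3 239.3]
0 0.0225 [299.3 235. ] [219.3 234.9]
0 0.0265 [306.4 235. ] [212.2 234.9]
0 0.03 [312.6 235. ] [206.  234.9]
0.004 0.0225 [298.3 231.7] [220.3 231.6]
0.004 0.0265 [305.3 231.7] [213.4 231.6]
0.004 0.03 [311.3 231.7] [207.3 231.6]
0.008 0.0225 [297.4 228.5] [221.3 228.5]
0.008 0.0265 [304.2 228.5] [214.5 228.5]
0.008 0.03 [310.1 228.5] [208.6 228.5]
```

>>> carry_out(
  series="0.2 0 0 0 0.65;0 0 1.5 0 0.65;0 0 1.5 0 0.65;0 0 1.5 0 0.65;0 0 1 0 0.65;0 0 0 0 0.65;0 0 0 0 0.65",
)

```text
clock: 5.88
tcp_pos: [0.4832, -0.1206, 0.0845]
orientation: [-0.468, 3.106, -0.0]
contact_force: [0.4, 0.2, -0.2]
grip_width: 0.0555
```

```bash
python3 look.py w3; python3 - <<'E'
from h import *
a=cv2.imread("pics/w3.png");cv2.imwrite("pics/w3z.png",cv2.resize(a[160:300,165:355],None,fx=4,fy=4,interpolation=cv2.INTER_CUBIC))
E
```

```text
5.875 [ 0.48322331 -0.12062548  0.08446647] 0.0554936151987639 [ 0.4096652   0.21957623 -0.16999117] [-0.11  0.42  0.28  2.12 -0.19  0.63  2.18]
[[-0.956 -0.295  0.   ]
 [-0.295  0.956 -0.   ]
 [-0.    -0.    -1.   ]]
L [305.79532792 238.59608154]
R [213.60940322 238.85323728]
button_left_top [([304.5, 239.9], 0.84), ([398.1, 269.6], 0.51)]
button_right_top [([215.7, 239.0], 0.64)]
```

View pics/w3z.png

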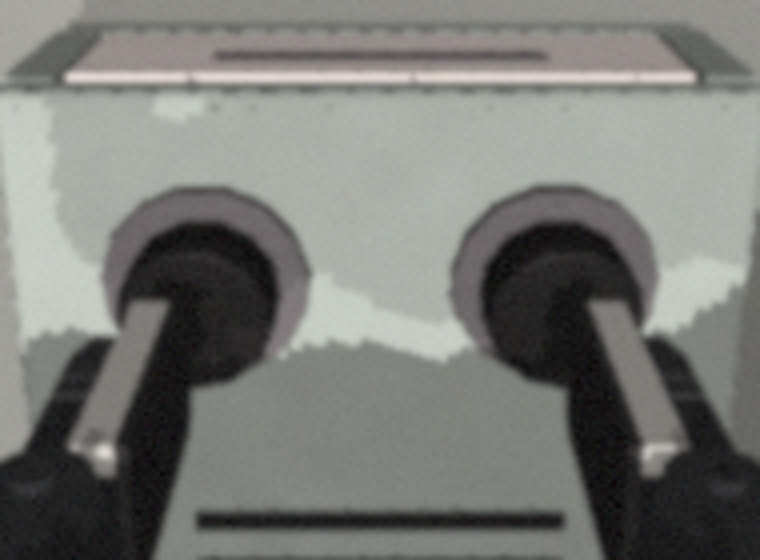

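The tips are centred over both buttons: the mid column is about 260 for both, and the half-spacing is about 30 mm. I'll approach until contact.

>>> carry_out(
  series="0 0 0.8 0 0.65;0 0 0.5 0 0.65;0 0 0.2 0 0.65;0 0 0.2 0 0.65;0 0 0 0 0.65",
)

```text
clock: 6.65
tcp_pos: [0.4826, -0.1204, 0.0673]
orientation: [0.468, -3.106, -0.001]
contact_force: [-2.2, 1.0, 3.5]
grip_width: 0.0557
```

>>> carry_out(
  series="0 0 0.2 0 0.65;0 0 0.2 0 0.65;0 0 0 0 0.65",
)

```text
clock: 7.02
tcp_pos: [0.4827, -0.1205, 0.0635]
orientation: [0.468, -3.106, -0.001]
contact_force: [-3.3, 1.1, 7.8]
grip_width: 0.0555
```

>>> carry_out(
  series="0 0 0.2 0 0.65;0 0 0.15 0 0.65;0 0 0 0 0.65",
)

```text
clock: 7.4
tcp_pos: [0.4825, -0.1206, 0.0615]
orientation: [0.467, -3.106, -0.002]
contact_force: [-9.9, 1.9, 28.1]
grip_width: 0.0557
```

```bash
python3 look.py w4
```

```text
7.4 [ 0.48254699 -0.12058184  0.06148106] 0.0557499800600365 [-9.85083529  1.89005821 28.14081616] [-0.09  0.46  0.26  2.13 -0.22  0.58  2.19]
[[-0.956 -0.294 -0.001]
 [-0.294  0.956  0.001]
 [ 0.     0.001 -1.   ]]
L [311.87530863 259.17439101]
R [206.71158235 259.56228432]
button_left_top [([309.5, 252.4], 0.63)]
button_right_top [([206.9, 255.1], 0.94), ([306.0, 252.6], 0.66)]
```

View pics/w4.png

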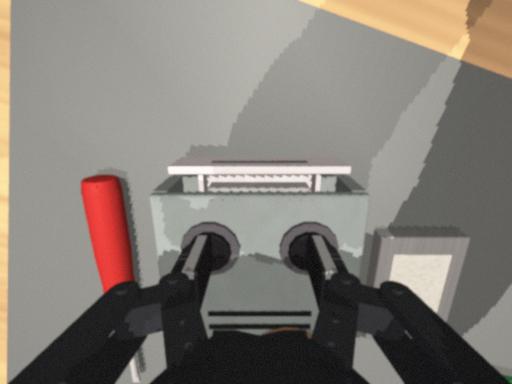

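The tray is moving out, with its front plate at about (260,167). I'll hold.

>>> carry_out(
  series="0 0 -0.02 0 0.65;0 0 0 0 0.65;0 0 0 0 0.65;0 0 0 0 0.65;0 0 0 0 0.65;0 0 0 0 0.65;0 0 0 0 0.65;0 0 0 0 0.65",
)

```text
clock: 8.55
tcp_pos: [0.4825, -0.1206, 0.0615]
orientation: [0.467, -3.106, -0.002]
contact_force: [-8.6, 0.8, 24.9]
grip_width: 0.0556
```

>>> carry_out(
  series="0 0 0 0 0.65;0 0 0 0 0.65;0 0 0 0 0.65;0 0 0 0 0.65;0 0 0 0 0.65;0 0 0 0 0.65;0 0 0 0 0.65;0 0 0 0 0.65",
)

```text
clock: 9.55
tcp_pos: [0.4825, -0.1206, 0.0615]
orientation: [0.467, -3.106, -0.002]
contact_force: [-8.2, 1.7, 25.6]
grip_width: 0.0555
```

```bash
python3 look.py w5
```

```text
9.55 [ 0.4825451  -0.12055557  0.06154005] 0.05553365121749566 [-8.20799     1.65828745 25.55052939] [-0.1   0.46  0.26  2.13 -0.22  0.58  2.19]
[[-0.956 -0.294 -0.001]
 [-0.294  0.956  0.001]
 [ 0.     0.001 -1.   ]]
L [311.81239458 259.11234311]
R [206.68599123 259.49036525]
button_left_top [([307.3, 252.9], 0.58)]
button_right_top [([207.6, 255.2], 0.81)]
```

>>> carry_out(
  series="0 0 0 0 0.65;0 0 0 0 0.65;0 0 0 0 0.65;0 0 0 0 0.65;0 0 0 0 0.65;0 0 0 0 0.65;0 0 0 0 0.65;0 0 0 0 0.65",
)

```text
clock: 10.7
tcp_pos: [0.4825, -0.1205, 0.0615]
orientation: [0.467, -3.106, -0.002]
contact_force: [-8.0, 2.1, 25.1]
grip_width: 0.0555
```

```bash
python3 look.py w6
```

```text
10.7 [ 0.48252428 -0.12054471  0.06151458] 0.05554962561588732 [-7.95791916  2.14022101 25.09335623] [-0.1   0.46  0.26  2.13 -0.22  0.58  2.19]
[[-0.956 -0.294 -0.001]
 [-0.294  0.956  0.001]
 [ 0.     0.001 -1.   ]]
L [311.78970682 259.16382415]
R [206.65033668 259.53952395]
button_left_top [([308.0, 253.5], 0.72)]
button_right_top [([207.3, 255.0], 0.9), ([309.1, 252.2], 0.56)]
```

View pics/w5.png

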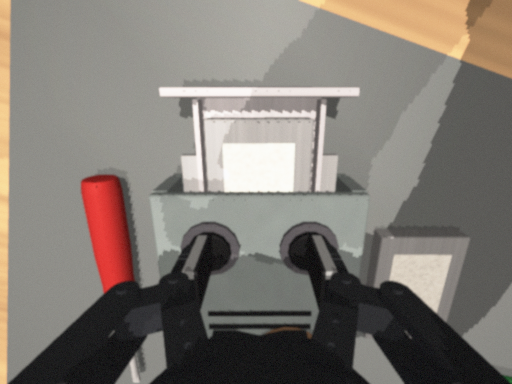

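View pics/w6.png

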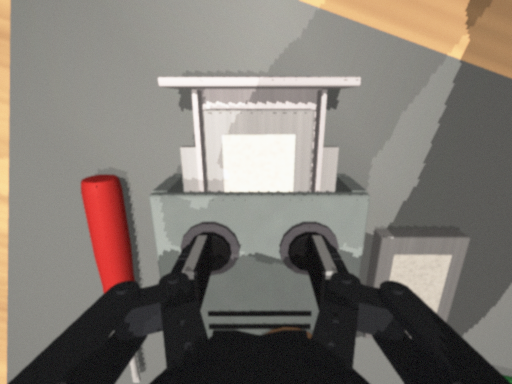

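The tray front went from row 91 to row 81, so it may still be moving. I'll keep holding.

>>> carry_out(
  series="0 0 0 0 0.65;0 0 0 0 0.65;0 0 0 0 0.65;0 0 0 0 0.65;0 0 0 0 0.65;0 0 0 0 0.65;0 0 0 0 0.65;0 0 0 0 0.65",
)

```text
clock: 11.85
tcp_pos: [0.4825, -0.1205, 0.0615]
orientation: [0.468, -3.106, -0.002]
contact_force: [-9.3, 2.2, 26.1]
grip_width: 0.0553
```

```bash
python3 look.py w7; cat > tray.py <<'E'
from bench import r,eyes,spotter
from h import *
import sys
for n in sys.argv[1:]:
    g=cv2.imread(f"pics/{n}.png")[60:120,215:300].mean((1,2)); print(n,60+np.diff(g).argmax(),60+np.diff(g).argmin(), g[8:38].round(0))
o=r.get_obs();p=eyes.grab_frame("wrist");c=cam(p,o)
# front edge of the plate, top z=.040 ; displacement along -x dock from front (centre = buttons mid +46 back)
u=np.array([np.cos(.30),np.sin(.30),0]);m=np.array([.4837,-.1203,0])
for out in (.056,.060,.062,.064,.066):
    print(out,proj(c,m-u*(.034+out)+[0,0,.040]),proj(c,m-u*(.034+out)+[0,0,.010]))
E
python3 tray.py w5 w6 w7
```

```text
11.85 [ 0.48254801 -0.1205465   0.06152184] 0.055275231472314085 [-9.29183331  2.22117391 26.14231157] [-0.1   0.46  0.26  2.13 -0.22  0.58  2.19]
[[-0.956 -0.294 -0.001]
 [-0.294  0.956  0.001]
 [ 0.     0.001 -1.   ]]
L [311.80486541 259.12548574]
R [206.66533944 259.49638017]
button_left_top [([308.6, 254.9], 0.87)]
button_right_top [([207.8, 253.3], 0.84)]
w5 86 95 [158. 158. 157. 157. 157. 156. 156. 156. 156. 156. 154. 152. 148. 144.
 142. 142. 141. 138. 145. 193. 231. 239. 239. 239. 239. 238. 235. 218.
 172. 143.]
w6 76 85 [156. 156. 153. 149. 145. 142. 140. 142. 164. 211. 235. 240. 240. 240.
 239. 237. 229. 203. 152. 113. 125. 149. 159. 160. 159. 159. 159. 158.
 158. 158.]
w7 76 85 [156. 155. 153. 149. 145. 142. 141. 142. 164. 211. 235. 240. 240. 240.
 239. 237. 229. 203. 152. 112. 125. 148. 159. 160. 159. 159. 159. 159.
 159. 158.]
0.056 [258.91935617  88.70166836] [258.96520852  90.62977956]
0.06 [258.90643848  80.80330098] [258.95474019  84.03734576]
0.062 [258.8998942   76.80188673] [258.94944816  80.70469038]
0.064 [258.89329198  72.76503536] [258.94411699  77.3473833 ]
0.066 [258.88663102  68.69227401] [258.93874624  73.96514997]
```

View pics/w7.png

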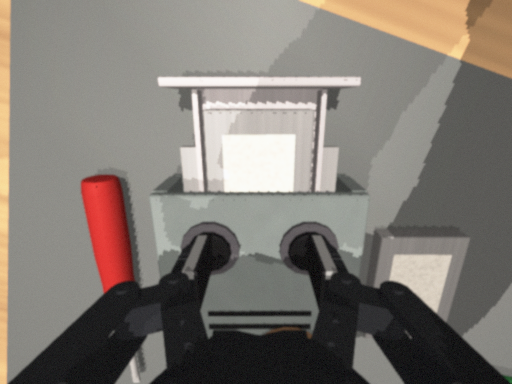

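The tray has stood still for over 1 s with both buttons bottomed (identical edge profiles, edge row 76.7, about 62–64 mm out). It's at its stop, so I'll release straight up.

>>> carry_out(
  series="0 0 -0.3 0 0.65;0 0 -0.5 0 0.65;0 0 -0.8 0 0.65;0 0 -1.5 0 0.65;0 0 -2.5 0 0.65;0 0 -3 0 0.65;0 0 -3 0 0.65;0 0 0 0 0.65",
)

```text
clock: 13.05
tcp_pos: [0.4847, -0.1208, 0.1788]
orientation: [-0.467, 3.101, -0.002]
contact_force: [0.3, 0.1, -0.1]
grip_width: 0.0553
```

```bash
python3 look.py w8; python3 - <<'E'
from bench import r,eyes,spotter
from h import *
for n in ("scene","top"): cv2.imwrite(f"pics/{n}9.png",eyes.grab_frame(n)["color"])
o=r.get_obs();p=eyes.grab_frame("wrist");c=cam(p,o)
u=np.array([np.cos(.30),np.sin(.30),0]);m=np.array([.4837,-.1203,0])
print("dockfront",proj(c,m-u*.034+[0,0,.05]))
for out in (.058,.062,.064,.066): print(out,proj(c,m-u*(.034+out)+[0,0,.040]))
E
```

```text
13.05 [ 0.4847305  -0.12084504  0.17875636] 0.05530047162368952 [ 0.31589613  0.0640197  -0.13836353] [-0.17  0.27  0.34  2.05 -0.12  0.84  2.11]
[[-0.956 -0.295  0.006]
 [-0.295  0.956 -0.   ]
 [-0.005 -0.002 -1.   ]]
L [291.09971342 190.0009112 ]
R [229.94457769 190.16855068]
button_left_top []
button_right_top [([229.4, 189.4], 0.82), ([168.2, 221.7], 0.69)]
dockfront [258.92026273 154.68772963]
0.058 [258.85962256  91.91700643]
0.062 [258.85399244  87.38945447]
0.064 [258.8511561   85.10856065]
0.066 [258.84830541  82.81613958]
```

View pics/w8.png

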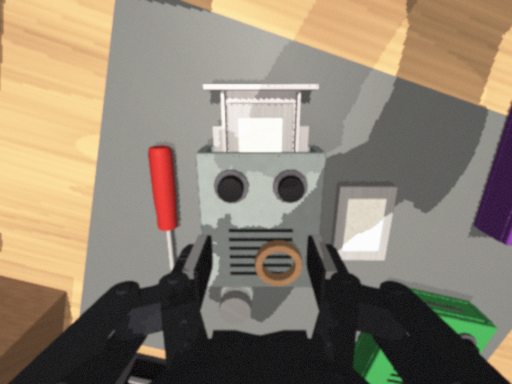

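View pics/scene9.png

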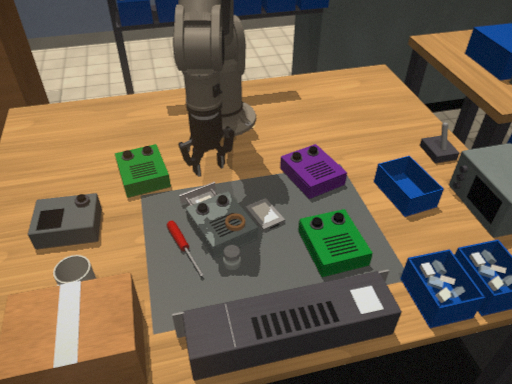

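The tray is out (front at about (260,85)), the buttons are up, and the tape and other items haven't moved. The arm is clear, so I'll hand in.

```bash
python3 -c "
from bench import r
print(r.hand_in())"
```

```text
the job is handed in; nothing more can be done
None
```

The tray slid out to its stop by its own spring while I held both latch buttons down, one fingertip on each. I then let go straight up, moved clear, and handed in at about 13 s.

- **Button positions:** the scene and top cameras and the wrist camera agreed to about 2 mm. They put the buttons about 59–60 mm apart and the dock turned about 0.30 rad. Some two-view height estimates came out 56–60 mm against the stated 66 mm, so I took the press height from contact force instead.
- **While pressing:** the force settled at about 25–28 N in total, with both buttons apparently bottomed. The tray did not move at all over the last 1.1 s, so I took it to be at its stop.
- **Tray travel:** from the wrist pictures I estimated 62–64 mm, about 2 mm uncertain. This alone does not prove it passed the 62 mm catch, but the tray stayed out after release.
- **After release:** both buttons looked up, the force was about 0 and the arm was clear. The tape roll, jar, screwdriver, spare module and tester looked undisturbed in the scene and wrist pictures.
- **Missed detection:** in the last wrist picture the network did not report the left button, though it is plainly visible there.

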